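# Roll a clip-on cover strip home along the rail of an instrument case

### The arm

A 7-joint arm with a two-finger parallel gripper is mounted at the origin on a cart in front of the work surface, level with it; the furniture and walls round the work are solid. World frame = base frame: x ahead of the robot, y to its left, z up, the work surface at z = 0. Lengths are in m, angles in rad, forces in N, time in s.
With the tool pointing down it reaches from about 0.4 to 0.925 m from the base axis. Payload 4.1 kg.
Tool frame: the origin (TCP) lies between the finger pads; the fingertips stand 8 mm ahead of it and the grasp point (between the pads) lies 11 mm behind it (manip.finger_overhang is the z of the fingertips in the tool frame, in m); z points along the fingers, y is the line along which they close (so a half turn about z gives the same grasp; the last joint's range is limited). The gripper opens to 85 mm and grips with 20 to 120 N. Pads are 22 mm wide; open, the fingers measure 114 mm over their backs; the gripper's body (76 mm by 85 mm) begins 54 mm behind the grasp point. The pads swing forward as they close: fully open they stand 13 mm farther back than shut.
Start: joints at [-1.421, 0.398, 0.045, 1.537, -0.019, 1.207, -0.051], TCP at [0.16, 0.63, 0.205] pointing down, gripper open.
Joint ranges: [-2.82, 2.82], [-0.49, 2.23], [-1.37, 1.46], [0, 2.46], [-1.36, 4.5], [0.23, 2], [-2.94, 2.94]. Speed limits (rad/s): [2.57, 2.57, 3.14, 3.14, 3.14, 3.14, 3.14].

### API

Orientations are given as a 3x3 rotation matrix whose columns are the frame's x, y, z axes.
In Python, from rig import manip gives the robot as it stands. Calls block until the motion is done:
- manip.move_to(position, orientation): joint-space move of the TCP to a pose.
- manip.servo_line(position, rate=0.15, orientation=None, guard=None): straight line of the TCP; orientation=None keeps the orientation; rate is the mean speed in m/s. With guard (N) it stops when the force on the tool has changed by that much, and returns True; else False.
- manip.move_joints(angles): joint-space move.
- manip.move_gripper(opening): finger opening in m; the grip force is fixed at half the most; returns when the fingers have stopped.
- manip.pause(seconds).
- manip.ik(position, orientation): joint angles nearest the present ones, or None.
- manip.state(): the state.
- manip.camera(name): name is "scene" or "top"; returns a dict with "color" (384x512x3 uint8, red, green, blue), "intrinsics" (3x3 intrinsics, pixels), "eye" and "orientation" of the camera in the world. Camera axes: x right, y down, z forward; pixel columns grow to the right and rows downward; lengths in m; the calibration is good to about 2 mm. A picture is of the moment at which its call begins. There is no depth.
A pose or a line that the arm cannot do raises manip.MotionError and nothing moves.
- manip.close_job(): hands the job in; it is judged then, once.
Trained networks look in a picture, given as the dict that the camera call returned (one of the last four; its "shot" number tells which), for a name from the list of things; names that differ only in an ending like _2 or _b are one class to them, and where a whole thing is asked for, a point or a joint stands for the part that bears it (a point fixed in the world has none). Each returns a list of dicts, best first, with "p" (0 to 1); they miss things now and then, are a little off and sometimes report something else, mostly with a low value. They report only what shows in the picture. A call takes as long as a camera call. They do not tell look-alikes from the thing itself.
- manip.spot_in(picture, target): "centre" ([x, y, z] in m, in world coordinates, good to about 4 mm: the middle of the surface that is visible of it).
- manip.trace(picture, target): "mask" (384x512 bool, what is visible of it).
- manip.mark_of(picture, target): "centre" ([x, y, z] in m, in world coordinates, good to about 4 mm: a listed point, or the origin of a listed thing).
The state is a dict: "clock": time; "joint_pos": joint angles; "qd": joint speeds; "effort": joint torques, N m; "ee_pos": TCP position; "tcp_rot": TCP orientation; "ft_force": force on the tool from outside, world axes, zero at the start; "ft_torque": the same for the moment, N m; "opening": finger opening in m; "grasp_force": force on a finger pad.
Only numpy, scipy, OpenCV 4.12 (cv2) and the standard library are available. Lean on these libraries where they do the work, as an engineer would, in place of code of your own. Each camera call takes 0.05 s, during which the arm holds its last target. There are 200 camera calls.

### The job

Take the aluminium channel strip out of its tray and lay it, open side down and without dropping it, over the rail on top of the instrument case. Then roll it down with the sprung hand roller: press firmly at one end and roll along to the other until the strip has snapped home flat on the case over its whole length. Finally stand the roller back in its rest, and leave the flat bar and the screwdriver lying where they are.

Things in the scene. Friction and masses are not known exactly. Their poses are not given: they have to be found in the camera images.
- case: Fixed grey instrument case with black rubber end boots, 100 wide (x) x 216 long (y) x 70 high mm. Origin: centre of its underside, on the bench; y along the rail, x away from the robot. Deck 40 mm up, with a rail on it 8 wide, 8.5 high, centred along y. At each end the boots (70 high, y 44 to 108) leave a slot 37 wide for the strip end, y up to 84; beside it their flat tops (x 18 to 50) can bear the strip while it is regrasped.
- strip: Loose aluminium cover strip: inverted channel, 30 wide (x), 160 long (y), 12 high, 60 g, open side down. Origin: middle of its open underside; same both ways round. In the tray it lies on the tray's 3 mm floor with its -y end 42 mm out; only that end can be gripped there. On the case the boots leave room for fingers only at its middle 88 mm, so put it down in between and take it again there.
- strip_mid (a point): Centre of the strip, half-way up (6 mm over its underside). Laid over the rail it rests on three pairs of spring catches (at the middle and 58 mm to each side), its underside 5 mm above the deck. An end snaps in under some 10 N pressed over it (the far end tips up a little), the rest under some 14 N as the roller passes the middle. Home: underside on the deck, 40 mm over the bench.
- strip_a (a point): Point on the strip's top face, 70 mm from the middle towards its -y end (10 mm from that end). On the case: 57 mm above the bench while resting on the catches, 52 mm when home (flush with the low stop beyond the strip's end).
- strip_b (a point): The same point on the top face at the strip's +y end.
- tray: Fixed black tray of the strip, 41 wide (x), 120 long (y), 26 high, walls 3 mm, bay 35 wide, open on top and at its -y end; low screw lugs beside it reach 31 mm from its middle. Origin: centre of its underside; y points to the closed end.
- roller_grip (a point): Centre of the wooden grip of the hand roller: 26 thick (x), 44 wide (y), 50 high mm. It stands upright in the rest; the roller (280 g) rolls along its y. The grip is 92 mm above the wheel's lowest point with the spring free. Pressed down, the grip sinks up to 14 mm towards the wheel: 9 N at first touch, plus 0.9 N per mm.
- roller_wheel: Black rubber wheel of the roller, 36 mm diameter, 18 wide, in a steel fork 29 wide. Origin: its centre, 74 mm straight below the grip's centre; it turns freely. Above it the fork carries a plate 48 (x) x 40 (y), its underside 20 mm above the wheel's centre.
- rest_rim (a point): Middle of the mouth of the roller's fixed rest: black open box 50 wide (x), 62 long (y), 43 high, mouth 36 (x) x 48 (y). x, y along the box. The wheel hangs in it and the fork's plate lies on the two long rims, so the grip's centre stands 54 mm above this point, the roller's x along the rest's x.
- flat_bar_mid (a point): Centre of a loose flat aluminium bar, 18 x 160 x 9 mm, on the papers; not the strip; leave it.
- screwdriver_mid (a point): Middle of a loose red and black screwdriver, 178 mm long, on the papers; leave it.
Not all that is in view belongs to the job. Leave any orange look-alike of the part that bears roller_grip alone.

How it is judged:
On the way, in this order (a step that is already met when the one before it is completed fails the run):
1. the strip lies over the rail on its catches, let go, not yet pressed home at either end (z of strip_a in the frame of case between 0.0545 and 0.061 m and z of strip_b in the frame of case between 0.0545 and 0.061 m and y of strip_mid in the frame of case between -0.007 and 0.007 m and x of strip_a in the frame of case between -0.005 and 0.005 m and x of strip_b in the frame of case between -0.005 and 0.005 m and contact force between the fingers and strip below 0.1 N), for 0.2 s.
2. the roller's wheel presses one end of the strip down (to within 2.5 mm of home) while the other end is still up (((contact force between roller_wheel and strip above 5 N and horizontal distance between roller_wheel and strip_a below 0.035 m and z of strip_a in the frame of case below 0.0545 m and z of strip_b in the frame of case above 0.0545 m) or (contact force between roller_wheel and strip above 5 N and horizontal distance between roller_wheel and strip_b below 0.035 m and z of strip_b in the frame of case below 0.0545 m and z of strip_a in the frame of case above 0.0545 m))), for 0.05 s.
3. the wheel rolls over the middle of the strip with pressure (contact force between roller_wheel and strip above 5 N and horizontal distance between roller_wheel and strip_mid below 0.02 m), for 0.05 s.
4. the wheel presses near an end with the whole strip home (contact force between roller_wheel and strip above 5 N and z of each of strip_a, strip_b in the frame of case below 0.0535 m and (horizontal distance between roller_wheel and strip_a below 0.035 m or horizontal distance between roller_wheel and strip_b below 0.035 m)), for 0.05 s.
At the end, for the whole second after the job is handed in: The strip is home over its whole length (both ends within 1.5 mm of flat on the deck, centred on the rail within 5 mm and within 7 mm lengthwise) and the roller stands upright in its rest (within 0.12 rad, wheel within 12 mm of the rest's middle), both at rest (z of each of strip_a, strip_b in the frame of case below 0.0535 m and y of strip_mid in the frame of case between -0.007 and 0.007 m and x of strip_a in the frame of case between -0.005 and 0.005 m and x of strip_b in the frame of case between -0.005 and 0.005 m and angle between roller_grip's own z axis and vertical below 0.12 rad and horizontal distance between roller_wheel and rest_rim below 0.012 m and height (world z) of roller_wheel below 0.032 m and linear speed of each of roller_wheel, strip below 0.02 m/s); the robot touches nothing.
It fails at once if the flat bar is pushed about (more than 30 mm) (distance of flat_bar_mid from where it was at the start of the episode above 0.03 m).
It fails at once if the screwdriver is pushed about (more than 30 mm) (distance of screwdriver_mid from where it was at the start of the episode above 0.03 m).
It fails at once if the strip is dropped (falls faster than 0.4 m/s, about 8 mm) (linear speed of strip above 0.4 m/s and contact force between the fingers and strip below 0.01 N).
It also fails if it takes over 72 s, if anything falls off the work surface, if the arm or the gripper's body presses on something with over 40 N, if the wrist force passes 120 N, or if a joint passes its speed limit or range.

## Working session

There is one attempt and no reset: what is moved stays moved. The work goes in short steps, each a Python script; the robot and the scene stay as the last script left them, time stands still between calls to the robot, and variables do not carry over. Pictures are saved under pics/ and viewed, at most 10 in all, crops included, and the job is handed in when it is done.

```bash
mkdir -p pics; ls
cat > look.py <<'E'
from rig import manip
import numpy as np, cv2
P={}
for n in ["scene","top"]:
    P[n]=manip.camera(n); cv2.imwrite(f"pics/{n}0.png",P[n]["color"][:,:,::-1])
    print(n,P[n]["eye"],P[n]["orientation"].tolist() if hasattr(P[n]["orientation"],'tolist') else P[n]["orientation"],P[n]["intrinsics"])
for n in P:
    for t in ["case","strip","strip_mid","strip_a","strip_b","tray","roller_grip","roller_wheel","rest_rim","flat_bar_mid","screwdriver_mid"]:
        try: r=manip.mark_of(P[n],t)
        except Exception as e: r=[];print(e)
        print(n,t,[(np.round(d["centre"],4).tolist(),round(d["p"],2)) for d in r[:4]])
print(manip.state()["clock"],manip.finger_overhang)
E
python3 look.py; python3 -c "
import cv2,numpy as np
a=[cv2.imread(f'pics/{n}0.png') for n in ('scene','top')]
for n,i in zip('st',a): cv2.imwrite(f'pics/{n}0b.png',cv2.resize(i,(800,600),interpolation=cv2.INTER_CUBIC))"
```

```text
pics
scene [-0.16896456  0.60203643  0.6509346 ] [[-0.543904943675096, -0.5437836508601915, 0.6391140377921234], [-0.8390712095881302, 0.3422043377428242, -0.42291334392556923], [0.011265766112541917, -0.7662868472622744, -0.6423998367268948]] [[381.27949222   0.         252.59131369]
 [  0.         381.27949222 194.80101129]
 [  0.           0.           1.        ]]
top [0.27427187 0.23804479 0.91284202] [[0.006944682318846942, -0.993419712411223, 0.11431992993478186], [-0.9999251054292146, -0.00574669183860165, 0.010805510875755183], [-0.010077446098303309, -0.11438640883302215, -0.9933852196174556]] [[387.85256585   0.         260.40855515]
 [  0.         387.85256585 196.26426867]
 [  0.           0.           1.        ]]
scene case [([0.5227, 0.1275, 0.0009], 0.65)]
scene strip [([0.3954, 0.3389, 0.0027], 0.67), ([0.4107, 0.2727, 0.0141], 0.57)]
scene strip_mid [([0.3947, 0.3411, 0.0057], 0.64)]
scene strip_a [([0.3954, 0.3389, 0.0027], 0.67), ([0.4107, 0.2727, 0.0141], 0.57)]
scene strip_b [([0.3954, 0.3389, 0.0027], 0.67), ([0.4107, 0.2727, 0.0141], 0.57)]
scene tray [([0.38
[... 449 characters left out ...]
2), ([0.3915, 0.3425, 0.0044], 0.68), ([0.4093, 0.2703, 0.0144], 0.68), ([0.3972, 0.3458, 0.0079], 0.38)]
top strip_mid [([0.3923, 0.3412, 0.0124], 0.68)]
top strip_a [([0.3819, 0.4122, 0.0158], 0.92), ([0.3915, 0.3425, 0.0044], 0.68), ([0.4093, 0.2703, 0.0144], 0.68), ([0.3972, 0.3458, 0.0079], 0.38)]
top strip_b [([0.3819, 0.4122, 0.0158], 0.92), ([0.3915, 0.3425, 0.0044], 0.68), ([0.4093, 0.2703, 0.0144], 0.68), ([0.3972, 0.3458, 0.0079], 0.38)]
top tray []
top roller_grip [([0.2332, 0.2973, 0.0917], 0.94), ([0.4682, 0.4191, 0.0952], 0.85)]
top roller_wheel []
top rest_rim [([0.4656, 0.4152, 0.0422], 0.5)]
top flat_bar_mid []
top screwdriver_mid [([0.4132, 0.058, 0.0298], 0.71)]
1.2 0.008
```

View pics/s0b.png

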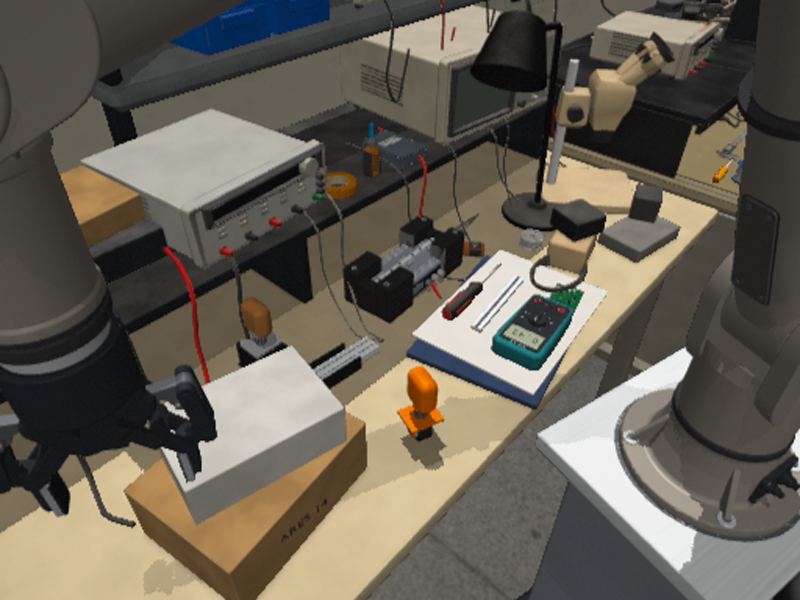

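View pics/t0b.png

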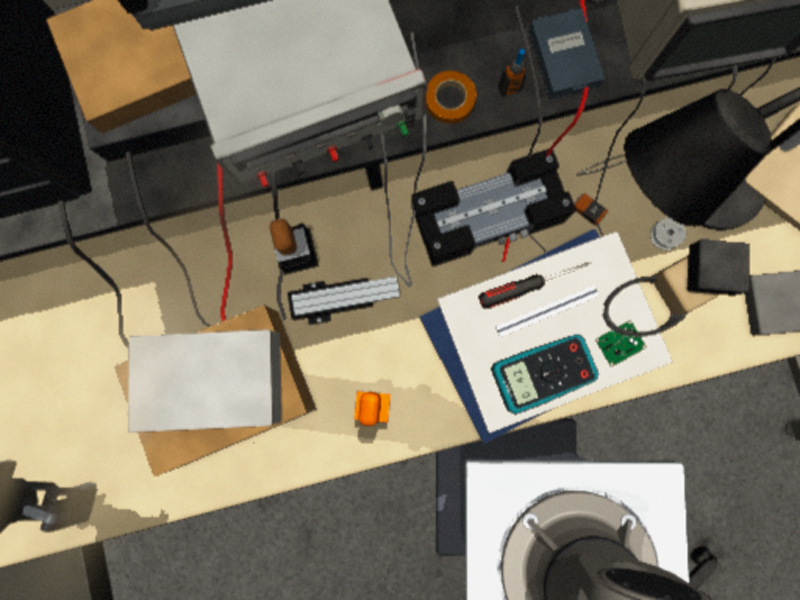

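The scene view shows the case at about (405,270), the tray and strip at (320,370), the wooden roller in its rest at (256,325), and the orange look-alike at (420,400). The top view shows the case at (495,205), the strip at (350,295) with its free end at (398,287), the roller at (285,240), and the flat bar and screwdriver at (545,290). Next I'll fit box models to the masks from both views.

```bash
cat > fit.py <<'E'
from rig import manip
import numpy as np, cv2
from scipy.optimize import minimize
S=4
def proj(cam,p):
    q=(np.asarray(p)-cam["eye"])@np.asarray(cam["orientation"]); K=np.asarray(cam["intrinsics"])
    return np.c_[q[:,0]/q[:,2]*K[0,0]+K[0,2], q[:,1]/q[:,2]*K[1,1]+K[1,2]]
def sil(cam,boxes,x,y,a):
    m=np.zeros((384*S,512*S),np.uint8); c,s=np.cos(a),np.sin(a)
    for (x0,x1,y0,y1,z0,z1) in boxes:
        P=np.array([[i,j,k] for i in (x0,x1) for j in (y0,y1) for k in (z0,z1)])
        W=np.c_[x+c*P[:,0]-s*P[:,1], y+s*P[:,0]+c*P[:,1], P[:,2]]
        h=cv2.convexHull(((proj(cam,W)+.5)*S).astype(np.float32))
        cv2.fillConvexPoly(m,np.round(h*16).astype(np.int32),1,shift=4)
    return m
def up(mask): 
    return (cv2.resize(mask.astype(np.float32),None,fx=S,fy=S,interpolation=cv2.INTER_LINEAR)>.5).astype(np.uint8)
def fit(cams,masks,boxes,p0):
    U=[up(m) for m in masks]
    def f(p):
        t=0
        for c,u in zip(cams,U):
            s=sil(c,boxes,p[0],p[1],p[2]); t-=(s&u).sum()/(s|u).sum()
        return t/len(U)
    best=None
    for da in (-.1,0,.1):
        r=minimize(f,np.array(p0)+[0,0,da],method="Nelder-Mead",options=dict(initial_simplex=np.array(p0)+[0,0,da]+np.array([[0,0,0],[.008,0,0],[0,.008,0],[0,0,.08]]),xatol=1e-4,fatol=1e-4,maxiter=120))
        if best is None or r.fun<best.fun: best=r
    return np.round(best.x,4),round(-best.fun,3)
B={"strip":[(-.015,.015,-.08,.08,.003,.015)],
"case":[(-.05,.05,.044,.108,0,.07),(-.05,.05,-.108,-.044,0,.07),(-.05,.05,-.044,.044,0,.04)],
"roller_grip":[(-.013,.013,-.022,.022,.072,.122)],
"rest_rim":[(-.025,.025,-.031,.031,0,.043)]}
def best_mask(cam,t,near):
    r=manip.trace(cam,t); px=proj(cam,[near])[0]
    o=[]
    for d in r:
        v,u=np.nonzero(d["mask"])
        if len(u): o.append((np.hypot(u.mean()-px[0],v.mean()-px[1]),len(u),round(d["p"],2),d["mask"]))
    o.sort(key=lambda k:k[0]); print(t,[k[:3] for k in o]); return o[0][3] if o and o[0][0]<20 else None
E
cat > m1.py <<'E'
from fit import *
C={n:manip.camera(n) for n in("scene","top")}
M={}
for t,p0 in dict(strip=(.394,.341,.14),case=(.5235,.128,.2),roller_grip=(.467,.418,.2),rest_rim=(.464,.417,.2),tray=(.39,.364,.15)).items():
    z={"strip":.01,"case":.035,"roller_grip":.097,"rest_rim":.03,"tray":.01}[t]
    for n in C:
        m=best_mask(C[n],t,[p0[0],p0[1],z]); M[n,t]=m
        if m is not None: np.save(f"pics/{n}_{t}.npy",m)
    ns=[n for n in C if M[n,t] is not None]
    if t in B:
        for sel in ([n] for n in ns): print(t,sel,fit([C[n] for n in sel],[M[n,t] for n in sel],B[t],p0))
        if len(ns)==2: print(t,"both",fit([C[n] for n in ns],[M[n,t] for n in ns],B[t],p0))
# enlarged top crop
im=C["top"]["color"][:,:,::-1]; q=im[90:215,165:390]
for n in C:
  o=C[n]["color"][:,:,::-1].copy()
  for (k,t),m in M.items():
    if k==n and m is not None:
        cs,_=cv2.findContours(m.astype(np.uint8),0,2); cv2.drawContours(o,cs,-1,(0,0,255) if t in("strip","rest_rim") else (0,255,0),1)
  r=(90,220,165,390) if n=="top" else (130,260,130,310)
  M[n]=cv2.resize(o[r[0]:r[1],r[2]:r[3]],(800,300 if 0 else int(800*(r[1]-r[0])/(r[3]-r[2]))),interpolation=cv2.INTER_CUBIC)
cv2.imwrite("pics/top1.png",M["top"]); cv2.imwrite("pics/scene1.png",M["scene"])
E
python3 m1.py
```

```text
strip [(np.float64(13.322947630726967), 418, 0.64)]
strip [(np.float64(0.25050373583844154), 940, 0.78)]
strip ['scene'] (array([0.4081, 0.2824, 0.1611]), np.float64(0.512))
strip ['top'] (array([0.3947, 0.3407, 0.1843]), np.float64(0.953))
strip both (array([0.3951, 0.3395, 0.1888]), np.float64(0.691))
case [(np.float64(66.88905400491552), 415, 0.28)]
case [(np.float64(2.3188292495090885), 4459, 0.82)]
case ['top'] (array([0.5222, 0.126 , 0.3335]), np.float64(0.939))
roller_grip [(np.float64(8.344630339579178), 646, 0.57), (np.float64(120.61283255832515), 846, 0.77)]
roller_grip [(np.float64(4.796885705138539), 485, 0.67), (np.float64(124.3134719434984), 439, 0.7)]
roller_grip ['scene'] (array([0.4348, 0.4263, 1.0113]), np.float64(0.684))
roller_grip ['top'] (array([0.4536, 0.4087, 0.2361]), np.float64(0.699))
roller_grip both (array([0.4555, 0.4114, 0.2239]), np.float64(0.566))
rest_rim [(np.float64(7.592272498026737), 107, 0.72)]
rest_rim [(np.float64(7.936243885453157), 271, 0.54)]
rest_rim ['scene'] (array([0.4742, 0.4177, 0.0027]), np.float64(0.127))
rest_rim ['top'] (array([0.4556, 0.4123, 0.4721]), np.float64(0.344))
rest_rim both (array([0.4586, 0.4168, 0.2802]), np.float64(0.224))
tray [(np.float64(14.03861087808001), 256, 0.83)]
tray [(np.float64(5.185851225121095), 440, 0.95)]Traceback (most recent call last):
  File "m1.py", line 17, in <module>
    for (k,t),m in M.items():
        ^^^^^
ValueError: too many values to unpack (expected 2)
```

```bash
cat > m2.py <<'E'
from fit import *
C={n:manip.camera(n) for n in("scene","top")}
def warp(cam,z,x0,x1,y0,y1,s):  # ortho-rectified at plane z; image up=+x,left=+y, s px/m
    w,h=int((y1-y0)*s),int((x1-x0)*s)
    vv,uu=np.mgrid[0:h,0:w]; X=x1-(vv+.5)/s; Y=y1-(uu+.5)/s
    q=proj(cam,np.c_[X.ravel(),Y.ravel(),np.full(X.size,z)]).astype(np.float32)
    return cv2.remap(cam["color"][:,:,::-1].copy(),q[:,0].reshape(h,w),q[:,1].reshape(h,w),cv2.INTER_CUBIC)
def grid(im,x1,y1,s,step=.02):
    for k in range(0,60):
        g=k*step
        v=(x1-g)*s; u=(y1-g)*s
        if 0<=v<im.shape[0]: cv2.line(im,(0,int(v)),(6,int(v)),(0,0,255),1); cv2.putText(im,f"{g:.2f}",(8,int(v)+4),0,.35,(0,0,255),1)
        if 0<=u<im.shape[1]: cv2.line(im,(int(u),0),(int(u),6),(0,0,255),1); cv2.putText(im,f"{g:.2f}",(int(u)-12,16),0,.35,(0,0,255),1)
    return im
s=2200
a=grid(warp(C["top"],.07,.44,.60,.0,.25,s),.60,.25,s); 
# overlay fitted case
c,sn=np.cos(.3335),np.sin(.3335)
cv2.imwrite("pics/case_t.png",a)
b=grid(warp(C["top"],.043,.33,.53,.24,.48,s),.53,.48,s); cv2.imwrite("pics/rest_t.png",b)
cv2.imwrite("pics/sc.png",cv2.resize(C["scene"]["color"][130:260,130:310,::-1],(800,578),interpolation=cv2.INTER_CUBIC))
print(a.shape,b.shape)
# wooden grip by colour
for n in C:
    hsv=cv2.cvtColor(C[n]["color"],cv2.COLOR_RGB2HSV); px=proj(C[n],[[.467,.418,.097]])[0]
    m=((hsv[...,0]<18)&(hsv[...,1]>110)&(hsv[...,2]>60)).astype(np.uint8)
    k,l,st,ce=cv2.connectedComponentsWithStats(m); j=1+np.argmin(np.hypot(*(ce[1:]-px).T)+1e3*(st[1:,4]<60)); m=l==j
    print(n,px,ce[j],st[j]); np.save(f"pics/{n}_wood.npy",m)
ms=[np.load(f"pics/{n}_wood.npy") for n in C]
for i,n in enumerate(C): print(n,fit([C[n]],[ms[i]],B["roller_grip"],(.467,.418,.25)))
print(fit(list(C.values()),ms,B["roller_grip"],(.467,.418,.25)))
E
python3 m2.py
python3 - <<'E'
import cv2
for n in("case_t","rest_t"):
    i=cv2.imread(f"pics/{n}.png"); print(i.shape)
E
```

```text
(351, 550, 3) (440, 528, 3)
scene [162.85726141 201.91147849] [163.74393531 202.40431267] [154 190  20  26 371]
top [181.21250077 150.16719849] [179.50612245 150.14285714] [172 139  15  24 245]
scene (array([0.4705, 0.4147, 1.0074]), np.float64(0.694))
top (array([0.4678, 0.4214, 2.0677]), np.float64(0.634))
(array([0.4684, 0.4165, 1.0369]), np.float64(0.614))
(351, 550, 3)
(440, 528, 3)
```

View pics/case_t.png

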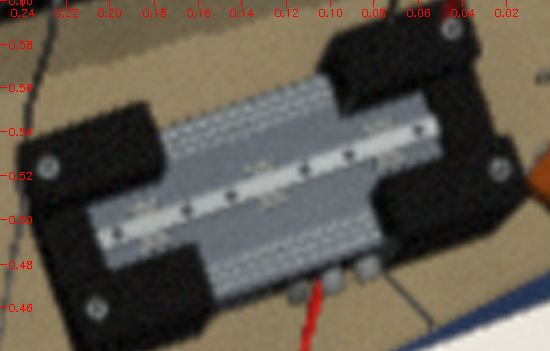

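View pics/rest_t.png

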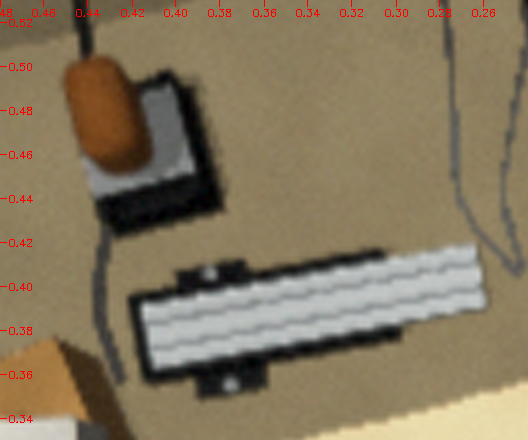

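View pics/sc.png

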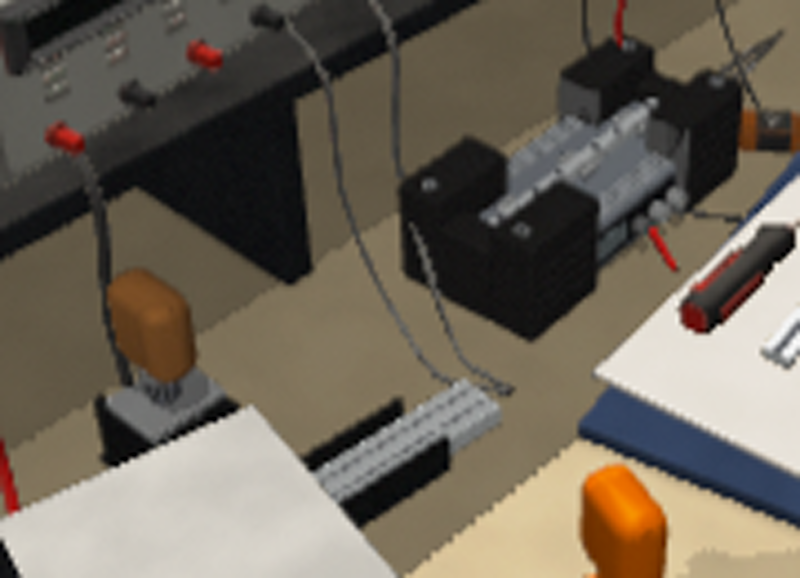

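The warped case view shows the rail running from (100,238) to (438,128), so case yaw is about +0.31. The rest view shows the strip with its free end at (480,275), and the roller's long side pointing up the picture, so its y lies nearly along world x. The scene crop shows a shelf edge close behind the roller. I'll triangulate that edge and fit the rail line.

```bash
cat > m3.py <<'E'
from fit import *
from m2 import warp
C={n:manip.camera(n) for n in("scene","top")}
def ray(cam,u,v):
    K=np.asarray(cam["intrinsics"]); d=np.asarray(cam["orientation"])@np.array([(u-K[0,2])/K[0,0],(v-K[1,2])/K[1,1],1]); return np.asarray(cam["eye"]),d/np.linalg.norm(d)
def tri(a,b):
    o1,d1=ray(C["scene"],*a); o2,d2=ray(C["top"],*b)
    t=np.linalg.lstsq(np.c_[d1,-d2],o2-o1,rcond=None)[0]; p,q=o1+t[0]*d1,o2+t[1]*d2
    return np.round((p+q)/2,3),round(np.linalg.norm(p-q),4)
def plane(cam,u,v,z):
    o,d=ray(cam,u,v); return np.round(o+d*(z-o[2])/d[2],3)
print("plug1",tri((145.3,161.5),(168,115)),"plug2",tri((176,142),(213,98)))
print("leg bottom scene z0",plane(C["scene"],195,194,0),"leg top scene, z .1,.15,.2",[plane(C["scene"],197,151.5,z) for z in(.08,.1,.15)])
print("leg top-img z0",plane(C["top"],239,119,0))
print("shelf edge top img col 185",[plane(C["top"],185,112,z) for z in (.1,.15)])
# rail fit: bright pixels in warp at z=.0485 for both cams
s=2000;x1,x0,y1,y0=.60,.44,.25,.0
for n in C:
    w=warp(C[n],.0485,x0,x1,y0,y1,s).astype(float); g=w.min(2)
    v,u=np.mgrid[0:g.shape[0],0:g.shape[1]]; X=x1-(v+.5)/s; Y=y1-(u+.5)/s
    a,cx,cy=.315,.5235,.128
    for it in range(4):
        xl=np.cos(a)*(X-cx)+np.sin(a)*(Y-cy); yl=-np.sin(a)*(X-cx)+np.cos(a)*(Y-cy)
        pts=[]
        for yy in np.arange(-.07,.071,.004):
            k=(abs(yl-yy)<.002)&(abs(xl)<.012); wt=np.clip(g[k]-np.percentile(g[k],60),0,None); pts.append((yy,(wt*xl[k]).sum()/wt.sum()))
        pts=np.array(pts); p=np.polyfit(*pts.T,1); 
        r=pts[:,1]-np.polyval(p,pts[:,0]); ok=abs(r)<2*np.std(r)+1e-4; p=np.polyfit(*pts[ok].T,1)
        cx+=p[1]*np.cos(a); cy+=p[1]*np.sin(a); a-=np.arctan(p[0])
    prof=[(round(yy,3),int(g[(abs(yl-yy)<.001)&(abs(xl)<.003)].mean())) for yy in np.r_[np.arange(-.1,-.066,.003),np.arange(.066,.1,.003)]]
    print(n,"rail",round(cx,4),round(cy,4),round(a,4),"res",np.std(r).round(4)); print(prof)
# roller+rest composite silhouette via grabcut
M=[];BX=[(-.025,.025,-.031,.031,0,.043),(-.024,.024,-.02,.02,.043,.046),(-.011,.011,-.019,.019,.074,.120)]
for n in C:
    im=C[n]["color"][:,:,::-1].copy(); p=sil(C[n],BX,.466,.418,-1.28); p=cv2.resize(p,(512,384),interpolation=cv2.INTER_AREA)
    m=np.where(cv2.dilate(p,np.ones((15,15)))>0,2,0).astype(np.uint8); m[p>0]=3; m[cv2.erode(p,np.ones((9,9)))>0]=1
    cv2.grabCut(im,m,None,np.zeros((1,65)),np.zeros((1,65)),6,cv2.GC_INIT_WITH_MASK)
    k=cv2.morphologyEx((m&1).astype(np.uint8),cv2.MORPH_OPEN,np.ones((5,5))); M.append(k)
cs=list(C.values())
print("roller top",fit(cs[1:],M[1:],BX,(.466,.418,-1.28)))
cv2.imwrite("pics/gc.png",np.hstack([cv2.resize(M[1][120:190,150:220]*255,None,fx=5,fy=5)]))
E
sed -i 's/^C={n/if __name__!="__main__": C=None\nC={n/' m2.py
python3 - <<'E'
t=open('m2.py').read().split('s=2200')[0].split('C=None')
s=open('m2.py').read(); i=s.index('def warp'); j=s.index('def grid'); k=s.index('s=2200')
open('m2.py','w').write('from fit import *\n'+s[i:k])
E
python3 m3.py
```

```text
plug1 (array([0.517, 0.426, 0.179]), np.float64(0.003)) plug2 (array([0.551, 0.339, 0.181]), np.float64(0.0022))
leg bottom scene z0 [0.563 0.301 0.   ] leg top scene, z .1,.15,.2 [array([0.631, 0.254, 0.08 ]), array([0.603, 0.266, 0.1  ]), array([0.533, 0.297, 0.15 ])]
leg top-img z0 [0.568 0.301 0.   ]
shelf edge top img col 185 [array([0.551, 0.412, 0.1  ]), array([0.534, 0.401, 0.15 ])]
scene rail 0.5231 0.1279 0.3046 res 0.0012
[(np.float64(-0.1), 21), (np.float64(-0.097), 21), (np.float64(-0.094), 22), (np.float64(-0.091), 37), (np.float64(-0.088), 75), (np.float64(-0.085), 99), (np.float64(-0.082), 89), (np.float64(-0.079), 85), (np.float64(-0.076), 119), (np.float64(-0.073), 146), (np.float64(-0.07), 149), (np.float64(-0.067), 153), (np.float64(0.066), 98), (np.float64(0.069), 94), (np.float64(0.072), 128), (np.float64(0.075), 109), (np.float64(0.078), 53), (np.float64(0.081), 23), (np.float64(0.084), 22), (np.float64(0.087), 23), (np.float64(0.09), 24), (np.float64(0.093), 22), (np.float64(0.096), 22), (np.float64(0.099), 23)]
top rail 0.5226 0.1277 0.333 res 0.0003
[(np.float64(-0.1), 16), (np.float64(-0.097), 17), (np.float64(-0.094), 16), (np.float64(-0.091), 15), (np.float64(-0.088), 34), (np.float64(-0.085), 131), (np.float64(-0.082), 175), (np.float64(-0.079), 139), (np.float64(-0.076), 106), (np.float64(-0.073), 159), (np.float64(-0.07), 175), (np.float64(-0.067), 177), (np.float64(0.066), 165), (np.float64(0.069), 128), (np.float64(0.072), 93), (np.float64(0.075), 148), (np.float64(0.078), 163), (np.float64(0.081), 96), (np.float64(0.084), 25), (np.float64(0.087), 18), (np.float64(0.09), 17), (np.float64(0.093), 19), (np.float64(0.096), 17), (np.float64(0.099), 18)]
roller top (array([ 0.4647,  0.4163, -1.2775]), np.float64(0.897))
```

```bash
cat > h.py <<'E'
from rig import manip
import numpy as np
CASE=np.array([.5228,.1257,.333]); STRIP=np.array([.3947,.3407,.184]); ROL=np.array([.4647,.4163,-1.2775])
def loc(f,x,y,z): c,s=np.cos(f[2]),np.sin(f[2]); return np.array([f[0]+c*x-s*y,f[1]+s*x+c*y,z])
def R(a): # tool down, tool y along (cos a, sin a)
    y=np.array([np.cos(a),np.sin(a),0]);z=np.array([0,0,-1.]); return np.c_[np.cross(y,z),y,z]
def st(tag=""):
    s=manip.state(); print(tag,"t%.2f"%s["clock"],np.round(s["ee_pos"],4),"F",np.round(s["ft_force"],1),"T",np.round(s["ft_torque"],2),"op %.4f gf %.1f"%(s["opening"],s["grasp_force"]),"q7 %.2f"%s["joint_pos"][6])
    return s
E
python3 - <<'E'
from h import *
s=st(); print(np.round(s["tcp_rot"],2).tolist())
for nm,p,a in [("strip",loc(STRIP,0,-.06,.011),STRIP[2]),("boot",loc(CASE,-.034,-.06,.09),CASE[2]),("mid",loc(CASE,0,0,.05),CASE[2]),("rol",loc(ROL,0,-.005,.086),ROL[2]),("roll1",loc(CASE,0,-.07,.12),CASE[2]),("roll2",loc(CASE,0,.07,.12),CASE[2])]:
    for k in (0,np.pi):
        q=manip.ik(p,R(a+k)); print(nm,np.round(p,3),k,None if q is None else np.round(q,2))
E
```

```text
t2.00 [0.16   0.63   0.2047] F [ 1.1  0.3 -0.1] T [-0.01  0.01 -0.01] op 0.0853 gf 0.0 q7 -0.05
[[-0.97, 0.25, 0.0], [0.25, 0.97, 0.0], [-0.0, 0.0, -1.0]]
strip [0.406 0.282 0.011] 0 [-1.04  0.4   0.41  2.09 -0.25  0.69 -0.28]
strip [0.406 0.282 0.011] 3.141592653589793 [-0.6   0.37 -0.11  2.08  0.06  0.69  2.58]
boot [0.51  0.058 0.09 ] 0 [-0.76  0.35  0.68  2.   -0.28  0.89  0.4 ]
boot [0.51  0.058 0.09 ] 3.141592653589793 [-1.12  0.65  1.27  2.   -0.72  1.05 -2.32]
mid [0.523 0.126 0.05 ] 0 [-0.76  0.43  0.55  1.97 -0.3   0.82  0.29]
mid [0.523 0.126 0.05 ] 3.141592653589793 [-1.19  0.8   1.26  1.98 -0.89  1.08 -2.32]
rol [0.46  0.415 0.086] 0 [-1.25  0.53  0.6   1.75 -0.35  0.98 -1.79]
rol [0.46  0.415 0.086] 3.141592653589793 [-0.86  0.45  0.08  1.74 -0.04  0.95  1.1 ]
roll1 [0.546 0.06  0.12 ] 0 [-0.73  0.37  0.68  1.89 -0.28  0.98  0.4 ]
roll1 [0.546 0.06  0.12 ] 3.141592653589793 [-1.08  0.66  1.27  1.9  -0.7   1.13 -2.35]
roll2 [0.5   0.192 0.12 ] 0 [-0.89  0.32  0.54  1.92 -0.2   0.96  0.07]
roll2 [0.5   0.192 0.12 ] 3.141592653589793 [-1.36  0.63  1.27  1.93 -0.68  1.11 -2.62]
```

Run:
```python
from h import *
import cv2
manip.move_to([.2,.58,.32],R(STRIP[2])); 
manip.move_to(loc(STRIP,0,-.06,.12),R(STRIP[2]))
manip.move_gripper(.05); st("pre")
manip.servo_line(loc(STRIP,0,-.06,.03),rate=.12)
g=manip.servo_line(loc(STRIP,0,-.06,.002),rate=.02,guard=4); s=st("down %s"%g)
for n in("scene","top"):
    c=manip.camera(n); im=c["color"][:,:,::-1]; r=im[100:250,150:350] if n=="top" else im[140:260,120:280]
    cv2.imwrite(f"pics/g_{n}.png",cv2.resize(r,(800,600),interpolation=cv2.INTER_CUBIC))
```

```text
pre t4.92 [0.4056 0.2819 0.12  ] F [-0.6  0.8 -0.8] T [-0.02 -0.01 -0.02] op 0.0499 gf 0.0 q7 -0.36
down False t7.38 [0.4058 0.2818 0.0021] F [ 0.3 -0.3 -0. ] T [-0.03  0.06 -0.02] op 0.0500 gf 0.0 q7 -0.24
```

View pics/g_top.png

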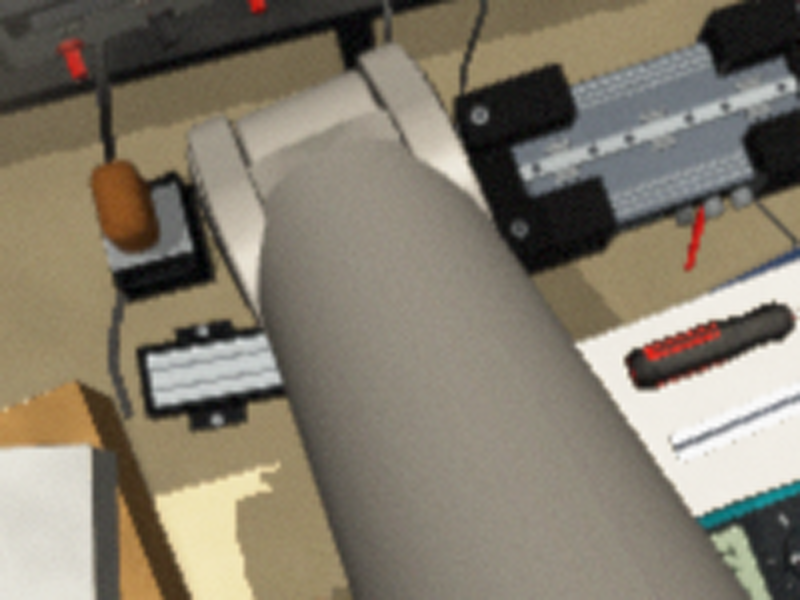

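The top picture shows the arm over the strip's free end, with the strip undisturbed in its tray at (210,370). The fingers have not touched the bench, so I'll narrow them and probe again.

Run:
```python
from h import *
manip.servo_line(loc(STRIP,0,-.06,.010),rate=.05)
manip.move_gripper(.038); st("narrow")
g=manip.servo_line(loc(STRIP,0,-.06,-.006),rate=.02,guard=4); s=st("down %s"%g)
```

```text
narrow t8.06 [0.4056 0.2816 0.0099] F [-0.6  0.2 -0.2] T [ 0.01  0.02 -0.02] op 0.0379 gf 0.0 q7 -0.24
down False t9.01 [ 0.4058  0.2818 -0.0059] F [ 0.3 -0.8 -0.2] T [ 0.01 -0.04 -0.01] op 0.0377 gf 0.0 q7 -0.23
```

Run:
```python
from h import *
import cv2
im=manip.camera("scene")["color"][:,:,::-1]
cv2.imwrite("pics/g2.png",cv2.resize(im[150:270,130:290],(800,600),interpolation=cv2.INTER_CUBIC)); s=st(); print(s["joint_pos"],manip.finger_overhang)
```

```text
t9.06 [ 0.4058  0.2818 -0.0059] F [ 0.4 -0.3 -0.6] T [ 0.01 -0.04 -0.01] op 0.0380 gf 0.0 q7 -0.23
[-1.0632554   0.4402175   0.44734703  2.10146158 -0.30498393  0.66107585
 -0.22628832] 0.008
```

View pics/g2.png

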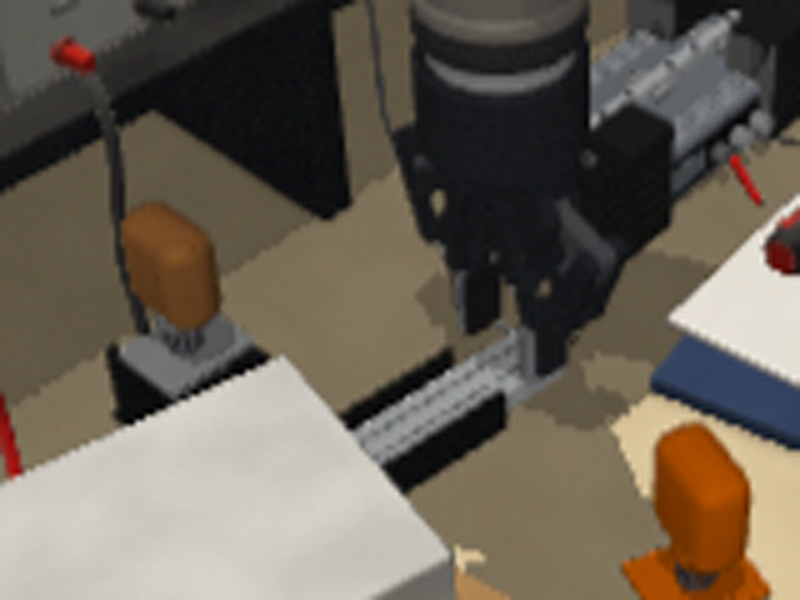

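The scene view shows the fingers straddling the strip's free end at (500,350), with their tips just above the bench. I'll carry on probing down.

Run:
```python
from h import *
g=manip.servo_line(loc(STRIP,0,-.06,-.022),rate=.015,guard=3); s=st("down %s"%g)
```

```text
down False t10.28 [ 0.4057  0.2817 -0.022 ] F [-0.5 -0.7 -0.4] T [-0.   -0.01 -0.01] op 0.0380 gf 0.0 q7 -0.21
```

Run:
```python
from h import *
from fit import proj
import cv2
c=manip.camera("scene"); im=c["color"][:,:,::-1].copy()
im=cv2.resize(im[150:270,130:290],(800,600),interpolation=cv2.INTER_CUBIC)
def draw(P,col):
    for p in proj(c,P): cv2.circle(im,(int((p[0]+.5-130)*5),int((p[1]+.5-150)*5)),3,col,-1)
x,y,z=manip.state()["ee_pos"]
draw([[x,y,z]],(0,0,255))                       # TCP red
draw([loc(STRIP,s*.019,-.06,z-.008) for s in(-1,1)],(0,255,255)) # tips expected
draw([loc(STRIP,s*.015,-.08,.015) for s in(-1,1)]+[loc(STRIP,s*.015,-.04,.015) for s in(-1,1)],(0,255,0)) # strip end top
cv2.imwrite("pics/g3.png",im)
```

```text
(no output)
```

View pics/g3.png

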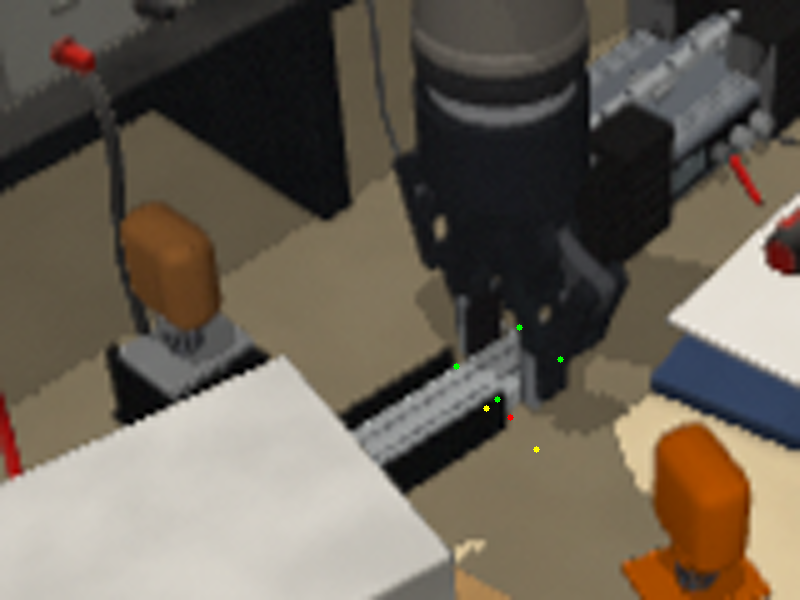

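The green strip-corner marks line up with the strip, so the camera calibration is sound. The real tips, at (470,355) and (545,405), are some 20 mm higher than the yellow predicted ones. So I'll treat the vertical tool offset as unknown and set it by touching the bench.

Run:
```python
from h import *
g=manip.servo_line(loc(STRIP,0,-.06,-.036),rate=.012,guard=3); s=st("down %s"%g)
```

```text
down True t10.96 [ 0.4056  0.2817 -0.0279] F [-0.3  0.1  5. ] T [-0.06  0.13 -0.08] op 0.0380 gf 2.4 q7 -0.20
```

Run:
```python
from h import *
manip.servo_line(loc(STRIP,0,-.06,-.0215),rate=.03)
st("up"); manip.move_gripper(.02); s=st("closed")
p=s["ee_pos"].copy() if hasattr(s["ee_pos"],"copy") else s["ee_pos"]
if s["opening"]>.025:
    p=np.array(p); manip.servo_line(p+[0,0,.012],rate=.04); st("lift1")
    manip.servo_line(p+[0,0,.16],rate=.1); st("lift2")
    import cv2
    ims=[manip.camera(n) for n in("scene","top")]
    a=[cv2.resize(ims[0]["color"][100:280,110:290,::-1],(400,400)),cv2.resize(ims[1]["color"][80:230,150:300,::-1],(400,400))]
    cv2.imwrite("pics/l.png",np.hstack(a))
```

```text
up t11.33 [ 0.4057  0.2818 -0.0214] F [-0.2 -0.5  0.2] T [-0.02 -0.03 -0.04] op 0.0382 gf 0.0 q7 -0.21
closed t11.57 [ 0.4056  0.2817 -0.0214] F [-1.4 -0.8  3.6] T [-0.09  0.23  0.06] op 0.0280 gf 61.5 q7 -0.21
lift1 t12.02 [ 0.4057  0.2819 -0.0091] F [ 0.6 -0.3  0.1] T [-0.01 -0.    0.05] op 0.0281 gf 61.0 q7 -0.22
lift2 t13.65 [0.4052 0.2813 0.138 ] F [-0.9  0.5  0. ] T [-0.04  0.   -0.01] op 0.0281 gf 61.0 q7 -0.38
```

View pics/l.png

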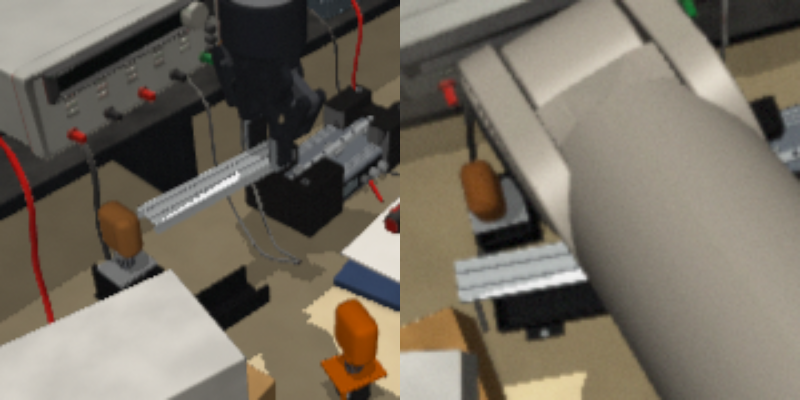

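The strip is gripped by its -y end and level: scene half (215,185), top half (520,270). Next I'll put it down on the near-side boots.

Run:
```python
from h import *
p=np.array(manip.state()["ee_pos"]); 
manip.servo_line(p+[0,0,.03],rate=.1)
manip.servo_line(loc(CASE,-.034,-.06,.13),rate=.2,orientation=R(CASE[2])); st("over")
manip.servo_line(loc(CASE,-.034,-.06,.058),rate=.1); st("near")
g=manip.servo_line(loc(CASE,-.034,-.06,.040),rate=.015,guard=2.5); st("touch %s"%g)
import cv2
c=manip.camera("scene"); cv2.imwrite("pics/b.png",cv2.resize(c["color"][110:230,190:350,::-1],(800,600),interpolation=cv2.INTER_CUBIC))
```

```text
over t15.59 [0.5099 0.0589 0.1299] F [-0.7 -0.2 -0.3] T [ 0.03 -0.03 -0.  ] op 0.0279 gf 61.0 q7 0.34
near t16.46 [0.5109 0.0579 0.0585] F [0.6 0.3 0. ] T [-0.01 -0.03  0.01] op 0.0282 gf 61.0 q7 0.42
touch True t17.27 [0.5102 0.0579 0.0458] F [-0.4  0.2  4.3] T [ 0.    0.08 -0.02] op 0.0278 gf 61.5 q7 0.43
```

View pics/b.png

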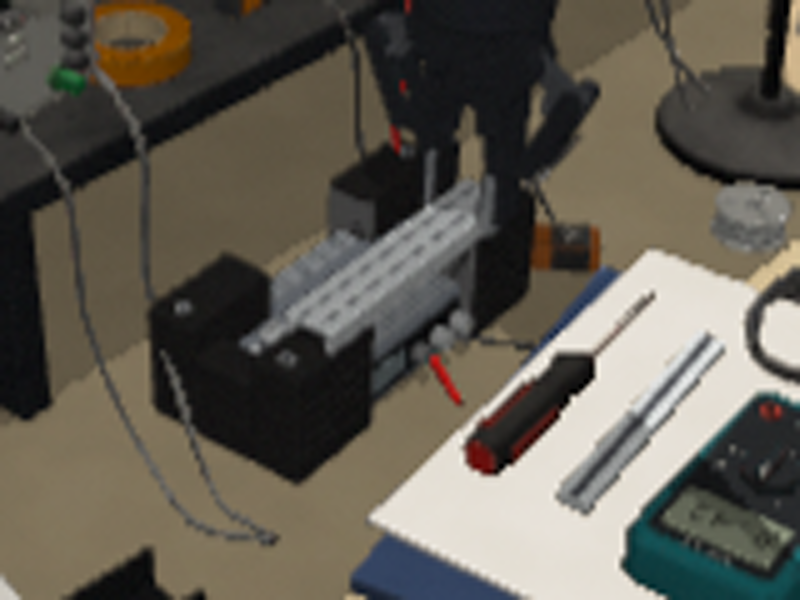

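The strip lies level and parallel to the rail on the near-side boots, with its +y end at about (330,345) and the fingers at (460,200). That was my last allowed picture, so from here I'll check by numbers: where does the strip lie in the case frame?

```bash
cat > chk.py <<'E'
from h import *
from fit import proj,sil,up,best_mask,fit
def ray(cam,u,v,z):
    K=np.asarray(cam["intrinsics"]); d=np.asarray(cam["orientation"])@np.array([(u-K[0,2])/K[0,0],(v-K[1,2])/K[1,1],1]); o=np.asarray(cam["eye"]); return o+d*(z-o[2])/d[2]
def tocase(p): d=np.asarray(p)[:2]-CASE[:2]; c,s=np.cos(CASE[2]),np.sin(CASE[2]); return np.round([c*d[0]+s*d[1],-s*d[0]+c*d[1]],4)
def strip_extent(cam,near,ztop):
    m=best_mask(cam,"strip",near)
    if m is None: return None
    v,u=np.nonzero(m); P=np.array([tocase(ray(cam,a,b,ztop)) for a,b in zip(u,v)])
    # yaw & x-centre by slices
    ys=P[:,1]; out=[]
    for y0 in np.arange(ys.min()+.01,ys.max()-.01,.01):
        k=abs(ys-y0)<.006; out.append((y0,(P[k,0].min()+P[k,0].max())/2,np.ptp(P[k,0])))
    out=np.array(out); print("y range",np.percentile(ys,[0.3,99.7]).round(4),"centre line fit",np.polyfit(out[:,0],out[:,1],1).round(4),"width",np.median(out[:,2]).round(4))
E
python3 - <<'E'
from chk import *
for n in("scene","top"):
    c=manip.camera(n); print(n)
    for t in("strip_mid","strip_a","case"):
        print(t,[(tocase(d["centre"]),round(d["centre"][2],3),round(d["p"],2)) for d in manip.mark_of(c,t)])
    strip_extent(c,loc(CASE,-.034,0,.08),.082)
    if n=="scene": print("eye end",tocase(ray(c,258,179,.082)))
E
```

```text
scene
strip_mid [(array([-0.0331, -0.0005]), 0.076, 0.95)]
strip_a [(array([-0.0344, -0.0024]), 0.072, 0.8), (array([-0.0337, -0.0706]), 0.081, 0.71), (array([-0.0308,  0.0684]), 0.082, 0.66)]
case [(array([0.0393, 0.2966]), 0.022, 0.75), (array([-0.0008, -0.0022]), 0.002, 0.56), (array([-0.0353,  0.0006]), 0.072, 0.34)]
strip [(np.float64(2.760442576866512), 494, 0.86)]
y range [-0.0761  0.084 ] centre line fit [-0.0311 -0.0367] width 0.0379
eye end [-0.0589  0.0816]
top
strip_mid [(array([-0.0371,  0.0026]), 0.077, 0.75), (array([-0.0359,  0.0008]), 0.071, 0.72)]
strip_a [(array([-0.03  ,  0.0739]), 0.083, 0.88), (array([-0.0342,  0.0047]), 0.07, 0.74)]
case [(array([-0.0005,  0.0013]), 0.001, 0.85)]
strip [(np.float64(4.917150615175588), 913, 0.72)]
y range [-0.0615  0.0799] centre line fit [-0.0061 -0.0349] width 0.0317
```

Run:
```python
from chk import *
manip.move_gripper(.042); s=st("open"); p=np.array(s["ee_pos"])
manip.servo_line(p+[0,0,.05],rate=.12); st("up")
c=manip.camera("top"); strip_extent(c,loc(CASE,-.034,0,.08),.082)
c=manip.camera("scene"); print([(tocase(d["centre"]),round(d["centre"][2],3),round(d["p"],2)) for d in manip.mark_of(c,"strip_mid")])
manip.servo_line(loc(CASE,-.034,0.001,.095),rate=.15)
g=manip.servo_line(loc(CASE,-.034,0.001,.050),rate=.06,guard=4); st("down %s"%g)
if not g:
    manip.move_gripper(.02); s=st("closed")
    manip.servo_line(loc(CASE,-.034,0.001,.090),rate=.08); st("lifted")
    for n in("scene","top"):
        c=manip.camera(n); print(n,[(tocase(d["centre"]),round(d["centre"][2],3),round(d["p"],2)) for t in("strip_mid","strip_a") for d in manip.mark_of(c,t)])
```

```text
open t18.11 [0.509  0.0578 0.0449] F [ 1.  -0.4 -0.3] T [-0.02 -0.05  0.  ] op 0.0419 gf 0.0 q7 0.43
up t18.68 [0.5087 0.058  0.0947] F [0.1 0.2 0.3] T [0.04 0.01 0.05] op 0.0419 gf 0.0 q7 0.38
strip [(np.float64(0.8383957027827318), 1072, 0.87), (np.float64(19.514222923398744), 2576, 0.22)]
y range [-0.0769  0.0801] centre line fit [ 0.002  -0.0347] width 0.033
[(array([-0.0353,  0.0011]), 0.075, 0.62)]
down False t20.33 [0.4907 0.1156 0.0502] F [-0.1  0.6 -0.1] T [ 0.03  0.03 -0.02] op 0.0418 gf 0.0 q7 0.29
closed t20.61 [0.4909 0.1157 0.0508] F [-1.8  0.1  4.6] T [-0.    0.28 -0.  ] op 0.0275 gf 59.4 q7 0.29
lifted t21.26 [0.4901 0.1156 0.0899] F [-0.2 -1.5 -0.3] T [-0.05 -0.06 -0.02] op 0.0272 gf 59.2 q7 0.25
scene [(array([-0.0362,  0.0003]), 0.114, 0.91), (array([-0.0366,  0.001 ]), 0.108, 0.94), (array([-0.0347, -0.0669]), 0.116, 0.88), (array([-0.0336,  0.0662]), 0.121, 0.61)]
top [(array([-0.0353,  0.0032]), 0.115, 0.71), (array([-0.029 , -0.0745]), 0.118, 0.83), (array([-0.0324,  0.0726]), 0.122, 0.81), (array([-0.0342, -0.0027]), 0.112, 0.72)]
```

Run:
```python
from chk import *
manip.servo_line(loc(CASE,.0008,0,.090),rate=.1); s=st("over"); print(tocase(s["ee_pos"]))
for n in("scene","top"):
    c=manip.camera(n); print(n,[(tocase(d["centre"]),round(d["centre"][2],3),round(d["p"],2)) for t in("strip_mid","strip_a") for d in manip.mark_of(c,t)])
    strip_extent(c,loc(CASE,0,0,.115),.121)
manip.servo_line(loc(CASE,.0008,0,.034),rate=.06); st("near")
g=manip.servo_line(loc(CASE,.0008,0,.0225),rate=.012,guard=2.0); s=st("touch %s"%g); print(tocase(s["ee_pos"]))
```

```text
over t22.06 [0.5231 0.1256 0.0897] F [-0.1 -0.6 -1.4] T [0.01 0.06 0.02] op 0.0275 gf 59.2 q7 0.27
[ 0.0003 -0.0002]
scene [(array([-0.0016, -0.0039]), 0.114, 0.67), (array([-0.0004, -0.0025]), 0.109, 0.7), (array([0.0017, 0.0674]), 0.119, 0.66), (array([ 0.0021, -0.0726]), 0.121, 0.58)]
strip [(np.float64(4.171229484098302), 356, 0.85), (np.float64(58.487301484170054), 354, 0.53)]
y range [-0.078   0.0811] centre line fit [ 0.0729 -0.0064] width 0.0342
top [(array([-0.0002,  0.0039]), 0.117, 0.73), (array([-0.0019,  0.0022]), 0.111, 0.36), (array([-0.0012, -0.0762]), 0.122, 0.82), (array([0.0042, 0.0692]), 0.121, 0.7), (array([-0.0005, -0.0002]), 0.112, 0.64), (array([-0.0017, -0.0013]), 0.0, 0.35)]
strip [(np.float64(16.4778006017433), 555, 0.59)]Traceback (most recent call last):
  File "<stdin>", line 5, in <module>
  File "chk.py", line 13, in strip_extent
    k=abs(ys-y0)<.006; out.append((y0,(P[k,0].min()+P[k,0].max())/2,np.ptp(P[k,0])))
                                       ~~~~~~~~~~^^
    return umr_minimum(a, axis, None, out, keepdims, initial, where)
ValueError: zero-size array to reduction operation minimum which has no identity
```

Run:
```python
from chk import *
manip.servo_line(loc(CASE,.0006,0,.034),rate=.06); st("near")
g=manip.servo_line(loc(CASE,.0006,0,.0225),rate=.012,guard=2.0); s=st("touch %s"%g); print(tocase(s["ee_pos"]))
```

```text
near t23.54 [0.5238 0.1259 0.0344] F [-0.2 -0.5 -0.6] T [0.03 0.04 0.02] op 0.0275 gf 59.2 q7 0.33
touch True t24.19 [0.5225 0.1257 0.026 ] F [-0.1 -1.2  1.2] T [-0.02 -0.03 -0.03] op 0.0276 gf 59.4 q7 0.33
[-0.0003  0.0001]
```

Touch came at 0.026, against 0.0258 predicted, so the strip is on its catches. I'll release and check, then get the roller.

Run:
```python
from chk import *
manip.move_gripper(.040); s=st("open"); p=np.array(s["ee_pos"])
manip.servo_line(p+[0,0,.05],rate=.1); manip.servo_line(p+[0,0,.14],rate=.2)
for n in("scene","top"):
    c=manip.camera(n); print(n,[(tocase(d["centre"]),round(d["centre"][2],3),round(d["p"],2)) for t in("strip_mid","strip_a") for d in manip.mark_of(c,t)])
    try: strip_extent(c,loc(CASE,0,0,.05),.057)
    except Exception as e: print(e)
st()
```

```text
open t24.47 [0.5222 0.1258 0.0259] F [ 0.6 -0.6  0.1] T [0.01 0.02 0.01] op 0.0402 gf 0.0 q7 0.33
scene [(array([-0.0014, -0.0024]), 0.051, 0.81), (array([0.0001, 0.0657]), 0.057, 0.95), (array([ 0.0006, -0.0011]), 0.047, 0.94), (array([-0.002 , -0.0718]), 0.057, 0.72)]
strip [(np.float64(1.7345470642213299), 390, 0.68)]
y range [-0.0793  0.0778] centre line fit [ 0.0428 -0.001 ] width 0.0337
top [(array([-0.0018,  0.0022]), 0.052, 0.85), (array([0.0005, 0.0707]), 0.058, 0.96), (array([-0.0036,  0.0022]), 0.046, 0.66)]
strip [(np.float64(9.568751123597167), 590, 0.71)]
y range [-0.0335  0.0761] centre line fit [ 0.0141 -0.002 ] width 0.0288
 t26.12 [0.5218 0.1256 0.1652] F [ 0.6  0.8 -0.2] T [ 0.  0. -0.] op 0.0405 gf 0.0 q7 0.20
```

Run:
```python
from chk import *
A=ROL[2]+np.pi
manip.move_to(loc(ROL,0,-.045,.2),R(A)); manip.move_gripper(.05)
manip.servo_line(loc(ROL,0,-.005,.15),rate=.12); st("above")
for n in("scene","top"):
    c=manip.camera(n); print(n,[(np.round(d["centre"],4).tolist(),round(d["p"],2)) for d in manip.mark_of(c,"roller_grip")])
g=manip.servo_line(loc(ROL,0,-.005,.053),rate=.06,guard=4); st("down %s"%g)
if not g:
    manip.move_gripper(.015); s=st("closed")
```

```text
above t28.20 [0.4598 0.415  0.1501] F [ 0.8  0.2 -0.3] T [0.01 0.05 0.04] op 0.0503 gf 0.0 q7 1.17
scene [([0.4645, 0.4237, 0.0969], 0.73)]
top []
down False t30.17 [0.4602 0.415  0.0534] F [ 0.7 -1.   0.2] T [-0.   -0.   -0.04] op 0.0502 gf 0.0 q7 1.20
closed t30.50 [0.46   0.4152 0.0534] F [-0.3 -0.2  2.9] T [-0.01  0.12  0.  ] op 0.0252 gf 60.4 q7 1.20
```

Run:
```python
from chk import *
p=np.array(manip.state()["ee_pos"])
manip.servo_line(p+[0,0,.02],rate=.05); st("l1")
manip.servo_line(p+[0,0,.125],rate=.12); st("l2")
Y=-.060
manip.move_to(loc(CASE,0,Y+.005,.175),R(CASE[2])); s=st("over"); print(tocase(s["ee_pos"]))
c=manip.camera("scene"); print([(tocase(d["centre"]),round(d["centre"][2],3),round(d["p"],2)) for t in("roller_grip","roller_wheel","strip_a") for d in manip.mark_of(c,t)])
c=manip.camera("top"); print([(tocase(d["centre"]),round(d["centre"][2],3),round(d["p"],2)) for t in("roller_grip","roller_wheel","strip_a") for d in manip.mark_of(c,t)])
```

```text
l1 t31.06 [0.46   0.4152 0.0736] F [-0.2  0.5 -4.1] T [-0.03  0.03 -0.  ] op 0.0252 gf 59.9 q7 1.19
l2 t32.08 [0.4594 0.4147 0.1774] F [ 0.5  0.2 -3.1] T [ 0.02  0.02 -0.02] op 0.0253 gf 59.9 q7 1.16
over t33.40 [0.5408 0.0757 0.1748] F [-0.7  0.4 -2.6] T [ 0.02 -0.02 -0.  ] op 0.0256 gf 59.9 q7 0.34
[ 0.0007 -0.0531]
[(array([-0.2164,  0.26  ]), 0.089, 0.96), (array([ 0.0028, -0.0575]), 0.221, 0.58), (array([0.0025, 0.0655]), 0.055, 0.35), (array([-0.0014, -0.0582]), 0.145, 0.64), (array([-0.2209,  0.26  ]), 0.016, 0.47), (array([-0.0005,  0.0701]), 0.057, 0.97), (array([-0.0006, -0.0036]), 0.048, 0.92), (array([-0.0024, -0.0727]), 0.056, 0.73)]
[(array([ 0.0018, -0.058 ]), 0.216, 0.84), (array([-0.218 ,  0.2553]), 0.094, 0.62), (array([ 0.003 , -0.0596]), 0.149, 0.35), (array([-0.0014, -0.0713]), 0.059, 0.87), (array([0.0011, 0.0715]), 0.057, 0.82), (array([-0.0016, -0.0005]), 0.048, 0.56), (array([ 0.002 , -0.0004]), 0.052, 0.17)]
```

Run:
```python
from chk import *
Y=-.060;X=-.0005
manip.servo_line(loc(CASE,X,Y+.005,.112),rate=.1); st("near")
g=manip.servo_line(loc(CASE,X,Y+.005,.098),rate=.02,guard=5); st("touch %s"%g)
for z in(.098,.094,.0915):
    manip.servo_line(loc(CASE,X,Y+.005,z),rate=.02); s=st("press"); print(tocase(s["ee_pos"]))
c=manip.camera("top"); print([(tocase(d["centre"]),round(d["centre"][2],3),round(d["p"],2)) for t in("roller_wheel","strip_a") for d in manip.mark_of(c,t)])
```

```text
near t34.58 [0.5409 0.0735 0.1124] F [ 0.5 -0.3 -2.6] T [-0.02 -0.05 -0.02] op 0.0255 gf 59.9 q7 0.39
touch True t35.06 [0.5407 0.0735 0.1041] F [0.3 1.  2.6] T [-0.09 -0.11 -0.  ] op 0.0251 gf 60.5 q7 0.40
press t35.48 [0.5417 0.0732 0.0995] F [-0.1 -0.4  9.5] T [-0.29  0.21  0.02] op 0.0252 gf 62.0 q7 0.41
[ 0.0007 -0.0558]
press t35.83 [0.5419 0.0729 0.0959] F [-2.2 -0.6 12.3] T [-0.43  0.42 -0.03] op 0.0257 gf 62.3 q7 0.41
[ 0.0008 -0.0561]
press t36.11 [0.542  0.0727 0.0937] F [-2.4 -2.1 14.7] T [-0.47  0.61 -0.03] op 0.0256 gf 62.7 q7 0.41
[ 0.0008 -0.0563]
[(array([-0.0019,  0.0013]), 0.045, 0.69), (array([ 0.0012, -0.072 ]), 0.052, 0.66), (array([0.0029, 0.0675]), 0.063, 0.64), (array([ 0.0044, -0.0586]), 0.135, 0.16)]
```

The -y end is down (z 0.052) and the +y end still up (0.063), with about 17 N on the strip. Now I'll roll along.

Run:
```python
from chk import *
X=-.0005
for y in(-.03,-.01,.01,.03,.048,.062):
    manip.servo_line(loc(CASE,X,y+.005,.0905),rate=.04); s=st("y %.3f"%y); print(tocase(s["ee_pos"]))
manip.pause(.15)
c=manip.camera("top"); print([(tocase(d["centre"]),round(d["centre"][2],3),round(d["p"],2)) for t in("strip_a",) for d in manip.mark_of(c,t)])
c=manip.camera("scene"); print([(tocase(d["centre"]),round(d["centre"][2],3),round(d["p"],2)) for t in("roller_wheel","strip_a") for d in manip.mark_of(c,t)])
```

```text
y -0.030 t37.16 [0.5321 0.1016 0.0929] F [-1.3 -1.8 16.3] T [-0.42  0.7  -0.01] op 0.0255 gf 62.8 q7 0.35
[ 0.0009 -0.0258]
y -0.010 t37.81 [0.5255 0.1207 0.0929] F [-2.9 -1.2 15.8] T [-0.38  0.74 -0.05] op 0.0252 gf 62.9 q7 0.31
[ 0.001  -0.0056]
y 0.010 t38.46 [0.5192 0.1403 0.0928] F [-1.7 -0.1 14. ] T [-0.11  0.61 -0.03] op 0.0251 gf 62.7 q7 0.27
[0.0013 0.015 ]
y 0.030 t39.11 [0.5126 0.1593 0.0928] F [-2.   0.1 14.6] T [-0.17  0.6  -0.04] op 0.0252 gf 62.7 q7 0.23
[0.0013 0.0351]
y 0.048 t39.71 [0.5066 0.1765 0.0928] F [-2.4  0.6 15.2] T [-0.15  0.58  0.02] op 0.0253 gf 62.7 q7 0.20
[0.0013 0.0533]
y 0.062 t40.21 [0.502  0.1898 0.0928] F [-2.1 -0.8 14.7] T [-0.13  0.57 -0.05] op 0.0254 gf 62.7 q7 0.17
[0.0013 0.0674]
[(array([0.0008, 0.0721]), 0.053, 0.49)]
[(array([-0.2185,  0.261 ]), 0.016, 0.53), (array([-0.    ,  0.0614]), 0.069, 0.44), (array([0.0021, 0.0648]), 0.047, 0.83), (array([-0.0025, -0.071 ]), 0.052, 0.71), (array([0.0021, 0.0015]), 0.042, 0.61)]
```

Run:
```python
from chk import *
X=-.0005
manip.servo_line(loc(CASE,X,.067,.088),rate=.03); st("press"); manip.pause(.1)
manip.servo_line(loc(CASE,X,.067,.17),rate=.12)
for n in("top","scene"):
    c=manip.camera(n); print(n,[(tocase(d["centre"]),round(d["centre"][2],4),round(d["p"],2)) for t in("strip_a","strip_mid") for d in manip.mark_of(c,t)])
A=ROL[2]+np.pi
manip.move_to(loc(ROL,0,-.005,.1774),R(A)); s=st("over rest")
for n in("top","scene"):
    c=manip.camera(n); print(n,[(t,np.round(d["centre"],4).tolist(),round(d["p"],2)) for t in("roller_grip","roller_wheel","rest_rim") for d in manip.mark_of(c,t)])
```

```text
press t40.86 [0.5021 0.1896 0.0905] F [-2.3  0.1 16.7] T [-0.15  0.79 -0.03] op 0.0251 gf 63.0 q7 0.17
top [(array([ 0.0018, -0.0017]), 0.0434, 0.49), (array([0.0004, 0.0693]), 0.0524, 0.43), (array([-0.0477,  0.2707]), -0.0015, 0.38), (array([0.0021, 0.0023]), 0.0473, 0.51)]
scene [(array([-0.0012, -0.0706]), 0.0496, 0.69), (array([ 0.0019, -0.002 ]), 0.0417, 0.67), (array([-0.0018, -0.0016]), 0.0435, 0.82), (array([-0.0025, -0.0713]), 0.0506, 0.55)]
over rest t43.10 [0.4608 0.4131 0.1771] F [ 0.5 -0.4 -3. ] T [-0.08 -0.   -0.01] op 0.0252 gf 61.3 q7 1.17
top []
scene [('roller_grip', [0.2348, 0.2969, 0.0922], 0.97), ('roller_wheel', [0.2288, 0.3004, 0.0154], 0.64), ('roller_wheel', [0.4629, 0.4163, 0.1503], 0.57), ('roller_wheel', [0.3893, 0.3637, 0.0008], 0.16), ('rest_rim', [0.4606, 0.4172, 0.0408], 0.77)]
```

Run:
```python
from chk import *
t=np.array([.4600,.4152,0])
manip.servo_line(t+[0,0,.110],rate=.12); st("pre")
g=manip.servo_line(t+[0,0,.062],rate=.05,guard=5); st("a %s"%g)
if not g:
    g=manip.servo_line(t+[0,0,.050],rate=.02,guard=2.5); st("b %s"%g)
```

```text
pre t44.21 [0.4605 0.4156 0.1106] F [ 1.3  0.3 -2.1] T [-0.   -0.01  0.06] op 0.0254 gf 61.3 q7 1.20
a False t45.32 [0.4603 0.4155 0.0624] F [ 0.1  0.3 -3.8] T [0.   0.04 0.03] op 0.0253 gf 61.3 q7 1.21
b True t45.80 [0.46   0.4153 0.0532] F [-1.4 -0.8  7.9] T [-0.33  0.27 -0.06] op 0.0248 gf 62.8 q7 1.22
```

Contact came at 0.0532, against 0.0534 when I gripped it, so the roller is seated. I'll release it and back off.

Run:
```python
from chk import *
t=np.array([.4600,.4152,0])
manip.servo_line(t+[0,0,.0534],rate=.02)
manip.move_gripper(.050); st("open")
manip.servo_line(t+[0,0,.16],rate=.08); st("up")
manip.servo_line(np.array([.36,.30,.22]),rate=.15); manip.pause(.3); st("clear")
for n in("top","scene"):
    c=manip.camera(n); print(n,[(t,np.round(d["centre"],4).tolist(),round(d["p"],2)) for t in("roller_grip","roller_wheel","rest_rim") for d in manip.mark_of(c,t)])
    print([(tocase(d["centre"]),round(d["centre"][2],4),round(d["p"],2)) for t in("strip_a","strip_mid") for d in manip.mark_of(c,t)])
```

```text
open t46.42 [0.46   0.4152 0.0533] F [0.1 1.2 0.4] T [-0.   -0.02 -0.08] op 0.0500 gf 0.0 q7 1.22
up t47.90 [0.4597 0.4149 0.1593] F [-0.  -0.5 -0.3] T [ 0.01 -0.   -0.03] op 0.0502 gf 0.0 q7 1.18
clear t49.44 [0.3601 0.3001 0.2197] F [-0.4 -0.6 -0. ] T [-0.03 -0.   -0.01] op 0.0502 gf 0.0 q7 1.10
top [('roller_grip', [0.5448, 0.0573, 0.0544], 0.68), ('roller_grip', [0.2351, 0.2945, 0.0917], 0.47), ('roller_grip', [0.5205, 0.1297, 0.0461], 0.29)]
[(array([0.0038, 0.0706]), 0.0518, 0.93), (array([-0.0015,  0.0017]), 0.0427, 0.64), (array([-0.0008, -0.0717]), 0.0526, 0.62), (array([0.0001, 0.002 ]), 0.0475, 0.76)]
scene [('roller_grip', [0.4659, 0.414, 0.0989], 0.91), ('roller_grip', [0.2377, 0.2991, 0.0899], 0.8), ('roller_grip', [0.3881, 0.3598, 0.0004], 0.54), ('roller_wheel', [0.5226, 0.1249, 0.0465], 0.59), ('roller_wheel', [0.4634, 0.4165, 0.0218], 0.46), ('roller_wheel', [0.2306, 0.2968, 0.016], 0.44), ('roller_wheel', [0.4645, 0.4164, 0.0984], 0.25), ('rest_rim', [0.5233, 0.1254, 0.0409], 0.54)]
[(array([ 0.0027, -0.0021]), 0.0418, 0.9), (array([-0.002 , -0.0702]), 0.049, 0.73), (array([0.0018, 0.0674]), 0.049, 0.58), (array([0.0017, 0.0001]), 0.0471, 0.57)]
```

The strip measures home at both ends (top face 0.052 m) and the roller stands upright in its rest, so I'm handing the job in.

```bash
python3 -c "
from rig import manip
print(manip.close_job())"
```

```text
the job is handed in; nothing more can be done
None
```

I handed the job in at about 49 s (no verdict came back): by the camera estimates, the strip is home flat at both ends and the roller stands in its rest; the flat bar and screwdriver were never approached, though I did not re-measure them.

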